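# Set a brass bar against the rail and stop of a marking-out board

## Robot

A 6-joint arm with a two-finger parallel gripper is mounted at the origin on the work surface. World frame = base frame: x ahead of the robot, y to its left, z up, the work surface at z = 0. Lengths are in mm, angles in rad, forces in N, time in s.
With the tool pointing down it reaches from about 275 to 750 mm from the base axis. Payload 10.2 kg.
Tool frame: the origin (TCP) lies midway between the tips of the shut fingers; the grasp point (between the pads) lies 19 mm behind it (ctrl.tcp_to_grasp is the z of the grasp point in the tool frame, in mm); z points along the fingers, y is the direction in which the jaws open and shut (so a half turn about z gives the same grasp; the last joint's range is limited). The gripper opens to 85 mm and grips with 20 to 120 N. Pads are 22 mm wide; open, the fingers measure 114 mm over their backs; the gripper's body (76 mm by 85 mm) begins 54 mm behind the grasp point. The pads swing forward as they close: fully open they stand 13 mm farther back than shut.
Start: joints at [1.01, 0.313, 1.498, -0, 1.331, -0.223], TCP at [174.004, 495.332, 207.994] pointing down, gripper open.
Joint ranges: [-2.94, 2.94], [-0.97, 2.17], [0.19, 2.56], [-1.23, 4.37], [0.02, 3.11], [-2.88, 2.88]. Speed limits (rad/s): [2.39, 2.39, 3.01, 3.14, 3.14, 3.14].

## Interface

Orientations are given as a unit quaternion [w, x, y, z].
In Python, from rig import sensors, capture, order, ctrl gives the robot as it stands. The module is installed in compiled form; this text tells all that it offers.
- The arm moves only by the tool play_rows, never from a script. Its argument "deltas" is a list of rows, each a list of 7 numbers: the shift along the world's x, y, z in units of 40 mm (1.0 is 40 mm), then the turn, a rotation vector about the world's x, y, z in units of 6 degrees (1.0 is 6 degrees), then the opening, from -1 (shut) to 1 (fully open). A call has 1 to 8 rows; each row shifts and turns the commanded pose from where the row before left it; what a row does not reach is not made up. A row lasts 1/12 s, in which the tool goes at most 41.7 mm and 7.16 degrees, less where a joint would pass 70% of its speed; a pose out of reach is approached as far as the arm can. A call is refused whole if a number of a shift passes 1 or a number of a turn 1, either way. A call with a gripper value outside its range is refused whole. The fingers move at their own pace and stop on an object; "squeeze" is the grip in N (left out, the last holds). Time passes only in rows, so rows that do not move let the fingers close. It gives the time, the measured TCP pose, the force and the opening at its end, in the units of the state.
- sensors.sense(): the state, without advancing time (a new reading comes with each control period).
- capture(name): name is "side" or "top"; returns a dict with "pixels" (400x640x3 uint8, red, green, blue), "z_map" (400x640 float32, mm along the optical axis (not along the pixel's ray), 0 where there is no reading), "fx", "fy", "cx", "cy" (pixels), "eye" and "rotation" of the camera in the world. Camera axes: x right, y down, z forward; pixel columns grow to the right and rows downward; lengths in mm; the calibration is good to about 2 mm. A picture is of the moment at which its call begins.
- order.finish_job(): hands the job in, once; it reports no verdict.
The state is a dict: "time_s": time; "joints": joint angles; "dq": joint speeds; "tau": joint torques, N m; "eef_pos": TCP position; "ee_rot": TCP orientation; "force": force on the tool from outside, world axes, zero at the start; "wrist_torque": the same for the moment, N m; "grip_width": opening from 0.0 (shut) to 1.0 (fully open).
Only numpy, scipy, OpenCV 4.12 (cv2) and the standard library are available. Lean on these libraries where they do the work, as an engineer would, in place of code of your own. Each camera call takes 0.05 s, during which the arm holds its last target. There are 200 camera calls.

## Task

Slide the brass bar, kept flat on the board, up to the steel rail so that it pushes both ejector pins back in, and press it home with a steady 12 N or so for half a second, until it lies flush along the rail at both ends; then slide it along the rail until its end meets the stop, still flush, and let go of it. The rail and the stop are finely set: never press the bar on either with more than 20 N. Leave the other things on the bench where they are.

Things in the scene. Friction and masses are not known exactly. Their poses are not given: they have to be found in the camera images.
- board: White marking-out board with a black border, fixed to the bench, 270 (x) x 370 (y) x 12 mm thick, perhaps turned some degrees. Origin: centre of its underside, on the bench. A steel rail stands on it; the rail's flat working face lies at board x = +80 mm, looks to board -x (towards the robot) and runs along board y.
- bar: Flat brass bar 20 (x) x 220 (y, its length) x 14 mm high, 0.42 to 0.62 kg, loose on the board's top between the rail and the robot, askew. Origin: centre of its underside; y runs along its length, +x is the side that must come against the rail. It slides easily on the board (about 1 N of friction, more if it is also pressed down).
- bar_left (a point): Point at the bar's +y end, at mid height (7 mm up) on its +x (rail) side face: bar frame (10, 110, 7) mm.
- bar_right (a point): Point at the bar's -y end, at mid height on its +x (rail) side face: bar frame (10, -110, 7) mm.
- stop: Dark steel stop, fixed, clamped at one end of the rail (either), about 150 mm from mid rail. Its nose, 20 mm wide (y), reaches 37 mm from the rail's face towards board -x; 34 mm high over the board's top, 43 mm with its screw. Origin: on the board's top in the plane of the rail's face, mid width; axes as the board's. The bar's end meets the nose's side, 10 mm in y from the origin.
- spare: Dark steel clamp without a nose, fixed on top of the other end of the rail, 20 mm wide (y), its underside 22 mm and its screw's top 43 mm above the board's top; it does not reach past the rail's face. Origin as for the stop.
- loupe: Black eye loupe, 42 mm wide, 34 mm high, standing on the bench; bystander. Origin: centre of its foot.
- jar: Small white jar, 40 mm wide, 35 mm high; bystander. Origin: centre of its foot.
- tray: White parts tray 70 x 90 x 18 mm; bystander. Origin: centre of its underside.
- driver: Black-handled screwdriver, 130 mm long, lying; bystander. Origin: about its middle, on the underside.
- rail: Fixed steel rail on the board, 20 (x) x 330 (y) x 22 mm, axes parallel to the board's. Origin: on the board's top, in the plane of the working face, mid length.
- pin_left (a joint): Round brass ejector pin, 8 mm diameter, in the rail at board y = +75 mm, axis 9 mm above the board's top. Value in m: 0 = sticks out 18 mm from the rail's face, 0.018 = flush with it, 0.020 = fully in. No spring: it moves stiffly (about 2 N) when pushed towards board +x and stays where it is left.
- pin_right (a joint): Round brass ejector pin, 8 mm diameter, in the rail at board y = -75 mm, axis 9 mm above the board's top. Value in m: 0 = sticks out 18 mm from the rail's face, 0.018 = flush with it, 0.020 = fully in. No spring: it moves stiffly (about 2 N) when pushed towards board +x and stays where it is left.

How it is judged (in metres and radians):
On the way, in this order (a step that is already met when the one before it is completed fails the run):
1. the bar lies flush along the rail at both ends, pressed home on it with more than 3 N (not yet at the stop) (x of each of bar_left, bar_right in the frame of board above 0.0785 m and z of bar in the frame of board below 0.0145 m and contact force between bar and rail above 3 N), for 0.2 s.
2. the bar's end meets the stop, the bar still flush with the rail (x of each of bar_left, bar_right in the frame of board above 0.0785 m and y of bar in the frame of stop between -0.122 and 0.122 m and z of bar in the frame of board below 0.0145 m), for 0.2 s.
At the end, for the whole second after the job is handed in: The bar lies still and flat on the board, both ends of its rail side within 1.5 mm of the rail's face, its end within 2 mm of the stop's nose, and nothing touches it (all of step 2 and linear speed of bar below 0.01 m/s).
It fails at once if the bar is pressed on the rail with more than 20 N (contact force between bar and rail above 20 N).
It fails at once if the bar is pressed on the stop with more than 20 N (contact force between bar and stop above 20 N).
It fails at once if the bar is lifted or tipped off the board (more than 8 mm) (z of bar in the frame of board above 0.02 m).
It fails at once if the loupe, jar, tray or screwdriver is moved by more than 15 mm (distance of any of loupe, jar, tray, driver from where it was at the start of the episode above 0.015 m).
It also fails if it takes over 72 s, if anything falls off the work surface, if the arm or the gripper's body presses on something with over 40 N, if the wrist force passes 120 N, or if a joint passes its speed limit or range.

## Working session

There is one attempt and no reset: what is moved stays moved. The work goes in short steps, Python scripts to look and compute and a tool call to move; the robot and the scene stay as the last step left them, time stands still between calls to the robot, and variables do not carry over. Pictures are saved under pics/ and viewed, about 8 in all and at most 12, crops included, and the job is handed in when it is done.

Besides the shell and the picture viewer there is one more tool, called after "Call:" as name([rows], argument=value, ...), one row to a line, values as JSON. play_rows: Moves the arm, as the interface text tells. Its arguments: {"type":"object","properties":{"deltas":{"type":"array","items":{"type":"array","items":{"type":"number"}}},"squeeze":{"type":"number"}},"required":["deltas"]}

```bash
mkdir -p pics
cat > h.py <<'E'
import numpy as np, cv2
from rig import sensors, capture, order, ctrl
def snap(n,f):
    c=capture(n); cv2.imwrite('pics/'+f+'.png',c['pixels'][:,:,::-1]); np.savez('pics/'+f,**c); return c
def P(c,u,v,z=None):
    """pixel->world; z: plane height in mm, else depth"""
    R=np.array(c['rotation']);e=np.array(c['eye']).ravel()
    d=R@np.array([(u-float(c['fx'])*0-float(c['cx']))/float(c['fx']),(v-float(c['cy']))/float(c['fy']),1])
    t=float(c['z_map'][int(round(v)),int(round(u))]) if z is None else (z-e[2])/d[2]
    return e+t*d
E
python3 - <<'E'
from h import *
print(sensors.sense(),ctrl.tcp_to_grasp)
for n in('top','side'):
    c=snap(n,n+'0'); print(n,c['eye'],c['rotation'],c['fx'],c['cx'],c['cy'])
E
```

```text
{'time_s': 0.0, 'joints': array([ 1.00956962e+00,  3.13446827e-01,  1.49844474e+00,  2.69159412e-05,
        1.33097925e+00, -2.23415007e-01]), 'dq': array([ 0.00027853, -0.00074979,  0.0002137 , -0.00165162, -0.00310475,
       -0.00057503]), 'tau': array([-1.17176191e-03, -4.12258458e+01, -2.59744585e+01, -2.35593934e-04,
        4.11848261e-03,  9.16201174e-06]), 'eef_pos': array([173.8550448 , 495.07895253, 207.43383037]), 'ee_rot': array([-2.56420976e-04,  1.68106997e-01,  9.85768547e-01, -5.85531045e-04]), 'force': array([-0.03820626, -0.40829759, -0.60035319]), 'wrist_torque': array([-0.01506487, -0.01158338, -0.04769431]), 'grip_width': 0.995112298030894} -18.700000000000003
top [387.30809226 -23.54869794 934.91533121] [-0.05595081  0.70768818 -0.70281606  0.04578797] 384.0801603422674 314.5348639783078 196.19651587307487
side [ 244.20978431 -570.8201263   717.68647682] [-0.36259058  0.90122241 -0.21771148  0.09448785] 362.75740190560936 318.0913638249454 193.39884425744629
```

View pics/top0.png

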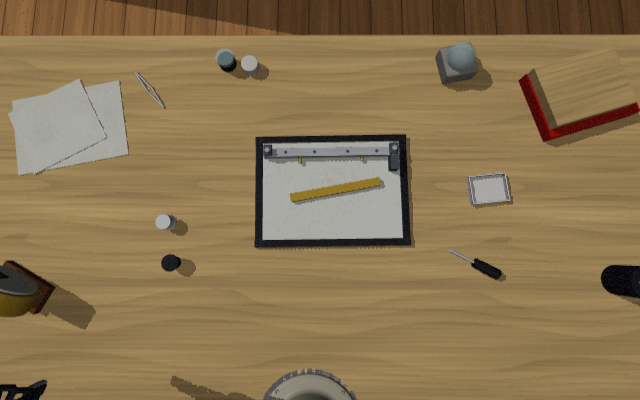

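View pics/side0.png

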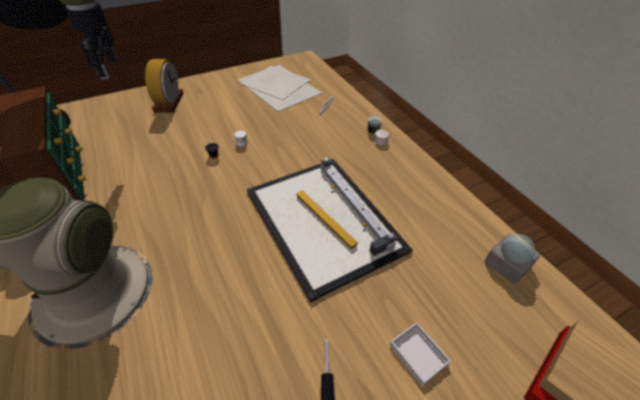

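Top view: the board is centred near (332,190). The rail runs along its far edge, with the stop at the right end (395,158), the spare at the left (267,151) and the bar from (292,197) to (382,182). I'll enlarge this area for accuracy.

```bash
python3 - <<'E'
s=open('h.py').read().replace("R=np.array(c['rotation']);","q=np.array(c['rotation']).ravel();R=Rotation.from_quat(q[[1,2,3,0]]).as_matrix();").replace("import numpy as np, cv2","import numpy as np, cv2\nfrom scipy.spatial.transform import Rotation").replace("float(c['fx'])*0-","")
s=s.replace("u-float(c['cx'])","u-float(c['cx'])")
open('h.py','w').write(s)
import cv2
a=cv2.imread('pics/top0.png')[125:255,250:415]
cv2.imwrite('pics/c0.png',cv2.resize(a,None,fx=4.6,fy=4.6,interpolation=cv2.INTER_CUBIC))
E
cat h.py|tail -9
python3 - <<'E'
from h import *
c=np.load('pics/top0.npz')
for p in [(256.5,137.5),(405.5,135.5),(410,243.5),(256,247)]: print(P(c,*p,12))
for p in [(292,197),(382,182)]: print(P(c,*p,26))
E
```

```text
from rig import sensors, capture, order, ctrl
def snap(n,f):
    c=capture(n); cv2.imwrite('pics/'+f+'.png',c['pixels'][:,:,::-1]); np.savez('pics/'+f,**c); return c
def P(c,u,v,z=None):
    """pixel->world; z: plane height in mm, else depth"""
    q=np.array(c['rotation']).ravel();R=Rotation.from_quat(q[[1,2,3,0]]).as_matrix();e=np.array(c['eye']).ravel()
    d=R@np.array([(u-float(c['cx']))/float(c['fx']),(v-float(c['cy']))/float(c['fy']),1])
    t=float(c['z_map'][int(round(v)),int(round(u))]) if z is None else (z-e[2])/d[2]
    return e+t*d
[667.85516784 135.8957824   12.        ]
[ 674.33897794 -233.84438386   12.        ]
[ 408.80046244 -237.6082919    12.        ]
[397.71419842 129.08211555  12.        ]
[516.81193733  43.98169039  26.        ]
[ 554.43215964 -171.47890224   26.        ]
```

View pics/c0.png

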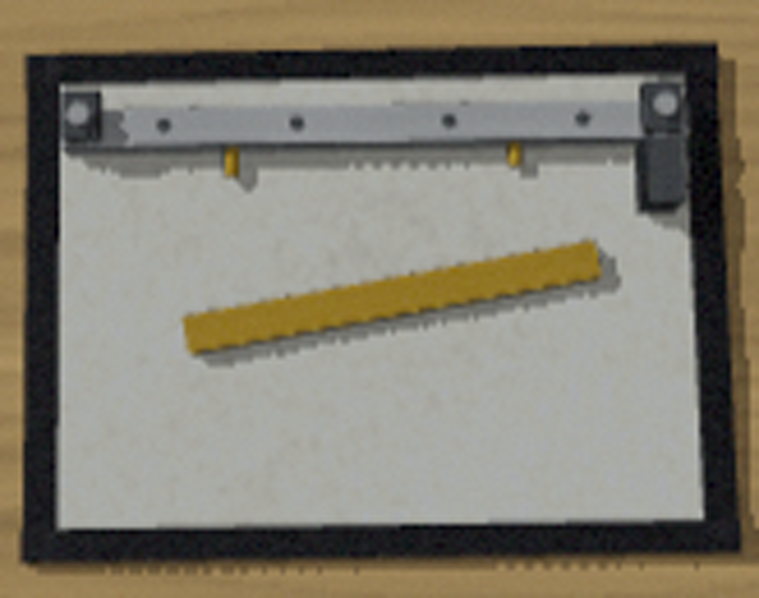

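Crop: board corners (28,57), (717,45), (740,550), (22,562); rail front top edge (105,145) to (640,137); bar corners (184,317), (594,241), (601,277), (194,354); pin tips (232,176) and (515,165); stop nose left edge x≈638. Next I'll fit the poses.

```bash
cat > fit.py <<'E'
from h import *
from scipy.optimize import least_squares
def fit(W,M):
    W=np.array(W)[:,:2];M=np.array(M,float)
    f=lambda p:(M@np.array([[np.cos(p[2]),np.sin(p[2])],[-np.sin(p[2]),np.cos(p[2])]])+p[:2]-W).ravel()
    r=least_squares(f,[W.mean(0)[0],W.mean(0)[1],0]);return r.x,r.fun.reshape(-1,2).round(1)
def tob(p,B):
    c,s=np.cos(B[2]),np.sin(B[2]);d=np.array(p)[:2]-B[:2];return np.array([c*d[0]+s*d[1],-s*d[0]+c*d[1]])
def tow(p,B):
    c,s=np.cos(B[2]),np.sin(B[2]);return B[:2]+[c*p[0]-s*p[1],s*p[0]+c*p[1]]
E
python3 - <<'E'
from fit import *
c=np.load('pics/top0.npz')
Q=lambda X,Y,z:P(c,250+(X+.5)/4.6-.5,125+(Y+.5)/4.6-.5,z)
B,r=fit([Q(28,57,12),Q(717,45,12),Q(740,550,12),Q(22,562,12)],[(135,185),(135,-185),(-135,-185),(-135,185)])
print('board',B,np.degrees(B[2]),r.tolist())
b,r=fit([Q(184,317,26),Q(594,241,26),Q(601,277,26),Q(194,354,26)],[(10,110),(10,-110),(-10,-110),(-10,110)])
print('bar',b,r.tolist(),'in board',tob(b,B),np.degrees(b[2]-B[2]))
for n,p in dict(railL=(110,145,34),railR=(635,137,34),pinL=(232,176,21),pinR=(515,165,21),stopTL=(638,150,46),stopBL=(638,207,46),stopBR=(683,212,46),spareBL=(66,143,46)).items(): print(n,tob(Q(*p),B).round(1))
z=c['z_map'];print('depth z bar',P(c,337,190),'board',P(c,330,220))
q=sensors.sense()['ee_rot'];print(Rotation.from_quat(np.r_[q[1:],q[0]]).as_matrix().round(3))
np.save('B.npy',B)
E
```

```text
board [ 5.37932884e+02 -5.04184782e+01  2.12912534e-02] 1.2198989612489775 [[-0.2, -0.5], [-0.3, 1.4], [-0.3, 0.4], [0.8, -1.3]]
bar [ 5.36279881e+02 -5.92247280e+01  1.93343957e-01] [[-0.2, 0.8], [0.6, -1.4], [0.1, -1.9], [-0.5, 2.5]] in board [-1.84010996 -8.76906198] 9.857893781832349
railL [ 79.9 138.3]
railR [  79.6 -136.2]
pinL [65.3 75.2]
pinR [ 68.8 -74.7]
stopTL [  69.6 -135.2]
stopBL [  39.7 -134. ]
stopBR [  36.7 -156.9]
spareBL [ 78.3 159.7]
depth z bar [534.69400498 -63.70295781  24.09882861] board [463.5178138  -47.39135926  11.40743948]
[[-0.943  0.331 -0.001]
 [ 0.331  0.943 -0.001]
 [ 0.    -0.001 -1.   ]]
```

Call:
play_rows([
  [0.49,-0.87,0,0,0,0.214,1],
  [0.49,-0.87,0,0,0,0.214,1],
  [0.49,-0.87,0,0,0,0.214,1],
  [0.49,-0.87,0,0,0,0.214,1],
  [0.49,-0.87,0,0,0,0.214,1],
  [0.49,-0.87,0,0,0,0.214,1],
  [0.49,-0.87,0,0,0,0.214,1],
  [0.49,-0.87,0,0,0,0.214,1],
])

```text
time_s: 0.77
eef_pos: [331.1, 215.1, 207.9]
ee_rot: [0.0, 0.078, 0.997, 0.0]
force: [1.1, 0.2, 0.7]
grip_width: 0.996
```

Call:
play_rows([
  [0.49,-0.87,0,0,0,0.214,1],
  [0.49,-0.87,0,0,0,0.214,1],
  [0.49,-0.87,0,0,0,0.214,1],
  [0.49,-0.87,0,0,0,0.214,1],
  [0.49,-0.87,0,0,0,0.214,1],
  [0.49,-0.87,0,0,0,0.214,1],
  [0.49,-0.87,0,0,0,0.214,1],
  [0.49,-0.87,0,0,0,0.214,1],
])

```text
time_s: 1.43
eef_pos: [488.0, -63.5, 207.8]
ee_rot: [-0.0, -0.011, 1.0, 0.0]
force: [0.8, 1.0, 0.6]
grip_width: 0.999
```

```bash
cat > st.py <<'E'
from fit import *
s=sensors.sense();B=np.load('B.npy');q=s['ee_rot'];R=Rotation.from_quat(np.r_[q[1:],q[0]]).as_matrix()
print('t',round(s['time_s'],2),'pos',s['eef_pos'].round(2),'board',tob(s['eef_pos'],B).round(2),'yaw-board',round(np.degrees(np.arctan2(-R[0,1],R[1,1])-B[2]),2),'F',s['force'].round(2),'T',s['wrist_torque'].round(2),'w',round(s['grip_width'],3), 'tilt',R[:2,2].round(4))
E
python3 st.py; python3 -c "
from fit import *
B=np.load('B.npy');print(tow([-50,-9],B))"
```

```text
t 1.43 pos [488.03 -63.48 207.75] board [-50.17 -12.  ] yaw-board 0.01 F [0.85 0.96 0.59] T [ 0.02 -0.06  0.01] w 0.999 tilt [-0.0004  0.0002]
[488.13582284 -60.48092063]
```

Call:
play_rows([
  [0,0.075,-0.8,0,0,0,1],
  [0,0,-0.9,0,0,0,1],
  [0,0,-0.9,0,0,0,1],
  [0,0,-0.9,0,0,0,1],
  [0,0,-0.7,0,0,0,1],
  [0,0,-0.5,0,0,0,1],
  [0,0,0,0,0,0,1],
  [0,0,0,0,0,0,1],
])

```text
time_s: 2.1
eef_pos: [487.3, -58.4, 19.8]
ee_rot: [-0.001, -0.01, 1.0, 0.0]
force: [0.8, 0.3, 1.0]
grip_width: 1.002
```

Call:
play_rows([
  [0,0,-0.1,0,0,0,1],
  [0,0,-0.05,0,0,0,1],
  [0,0,0,0,0,0,1],
  [0,0,0,0,0,0,1],
])

```text
time_s: 2.43
eef_pos: [488.0, -58.6, 14.7]
ee_rot: [0.001, -0.01, 1.0, -0.0]
force: [0.5, -0.9, -0.3]
grip_width: 0.998
```

```bash
python3 st.py
python3 - <<'E'
from h import *
c=snap('side','s1')
a=cv2.resize(c['pixels'][130:310,230:430,::-1],None,fx=4,fy=3.3,interpolation=cv2.INTER_CUBIC);cv2.imwrite('pics/s1c.png',a[:594])
E
```

```text
t 2.43 pos [487.96 -58.57  14.68] board [-50.13  -7.09] yaw-board -0.03 F [ 0.48 -0.91 -0.28] T [ 0.01 -0.01 -0.01] w 0.998 tilt [ 0.0011 -0.0004]
```

View pics/s1c.png

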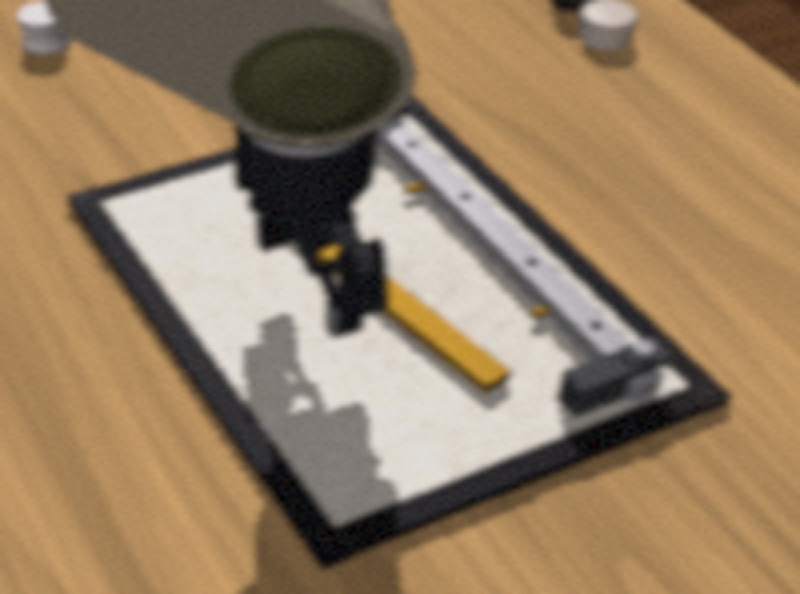

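Side crop: the open gripper stands behind the bar, with its near fingertip at about (345,325) still clear of the board. The bar and both pins are untouched. I'll lower it in small steps.

Call:
play_rows([
  [0,0,-0.1,0,0,0,1],
  [0,0,-0.05,0,0,0,1],
  [0,0,0,0,0,0,1],
  [0,0,0,0,0,0,1],
])

```text
time_s: 2.82
eef_pos: [487.5, -58.5, 7.8]
ee_rot: [-0.0, -0.01, 1.0, 0.0]
force: [1.0, 0.3, -0.0]
grip_width: 1.003
```

Call:
play_rows([
  [0,0,-0.05,0,0,0,1],
  [0,0,-0.05,0,0,0,1],
  [0,0,0,0,0,0,1],
  [0,0,0,0,0,0,1],
])

```text
time_s: 3.15
eef_pos: [487.5, -58.4, 3.9]
ee_rot: [-0.0, -0.01, 1.0, 0.0]
force: [-1.2, -0.0, 0.3]
grip_width: 0.997
```

```bash
python3 st.py
```

```text
t 3.15 pos [487.52 -58.44   3.86] board [-50.57  -6.95] yaw-board -0.03 F [-1.21 -0.02  0.34] T [0.05 0.01 0.04] w 0.997 tilt [-0.0003  0.0001]
```

Call:
play_rows([
  [0.06,0.001,0,0,0,0,1],
  [0.06,0.001,0,0,0,0,1],
  [0.06,0.001,0,0,0,0,1],
  [0.06,0.001,0,0,0,0,1],
  [0.06,0.001,0,0,0,0,1],
  [0.06,0.001,0,0,0,0,1],
  [0.06,0.001,0,0,0,0,1],
  [0.06,0.001,0,0,0,0,1],
])

```text
time_s: 3.82
eef_pos: [507.0, -58.1, 4.0]
ee_rot: [-0.0, -0.01, 1.0, 0.0]
force: [0.3, -0.2, 0.2]
grip_width: 1.001
```

Call:
play_rows([
  [0.06,0.001,0,0,0,0,1],
  [0.06,0.001,0,0,0,0,1],
  [0.06,0.001,0,0,0,0,1],
  [0.06,0.001,0,0,0,0,1],
  [0.06,0.001,0,0,0,0,1],
  [0.06,0.001,0,0,0,0,1],
  [0.06,0.001,0,0,0,0,1],
  [0.06,0.001,0,0,0,0,1],
])

```text
time_s: 4.48
eef_pos: [526.2, -57.8, 4.0]
ee_rot: [-0.0, -0.01, 1.0, 0.0]
force: [0.0, -0.4, 1.2]
grip_width: 1.003
```

Call:
play_rows([
  [0.06,0.001,0,0,0,0,1],
  [0.06,0.001,0,0,0,0,1],
  [0.06,0.001,0,0,0,0,1],
  [0.06,0.001,0,0,0,0,1],
  [0.06,0.001,0,0,0,0,1],
  [0.06,0.001,0,0,0,0,1],
  [0.06,0.001,0,0,0,0,1],
  [0.06,0.001,0,0,0,0,1],
])

```text
time_s: 5.15
eef_pos: [545.4, -57.5, 4.0]
ee_rot: [-0.0, -0.01, 1.0, 0.0]
force: [-0.7, 0.3, 0.1]
grip_width: 1.003
```

```bash
python3 st.py
python3 - <<'E'
from h import *
for n in ('top','side'): c=snap(n,n+'2')
a=cv2.imread('pics/top2.png')[125:255,250:415];b=cv2.imread('pics/side2.png')[150:280,270:435]
f=lambda a:cv2.resize(a,(800,600) if 0 else (600,473),interpolation=cv2.INTER_CUBIC)
cv2.imwrite('pics/m2.png',cv2.resize(np.hstack([f(a)[:,:],f(b)]),(800,315),interpolation=cv2.INTER_AREA)); cv2.imwrite('pics/a2.png',f(a))
E
```

```text
t 5.15 pos [545.44 -57.5    3.99] board [ 7.35 -7.24] yaw-board -0.03 F [-0.68  0.26  0.06] T [0.05 0.05 0.  ] w 1.003 tilt [-0.  0.]
```

View pics/m2.png

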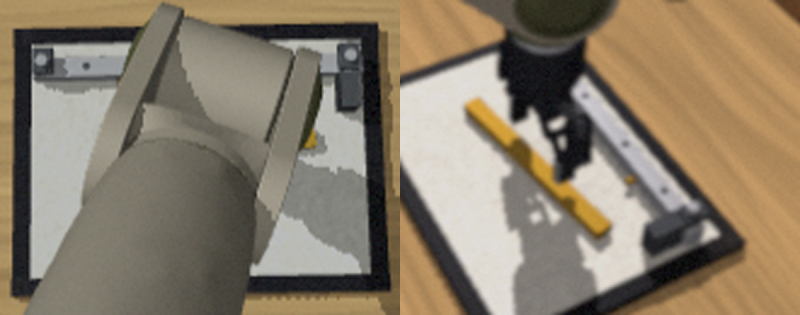

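Mosaic: the bar hasn't moved. Its right end is at (605,228) in the side half, and the fingertip at about (565,180) is over or past it with no force. I'll measure the true tip height from depth.

Run:
```python
from fit import *
B=np.load('B.npy');c=np.load('pics/side2.npz')
R=range
pts=[]
for v in R(190,232):
    for u in R(318,362):
        p=P(c,u,v); col=c['pixels'][v,u]
        if col.max()<60: pts.append([u,v,*tob(p,B).round(1),round(p[2],1)])
pts=np.array(pts);pts=pts[(pts[:,4]>15)]
print(pts[np.argsort(pts[:,4])][:25])
# bar now
m=[]
for v in R(150,280):
    for u in R(270,435):
        r,g,b=c['pixels'][v,u].astype(int)
        if r>110 and b<60 and r-b>80: p=P(c,u,v); m.append([*tob(p,B),p[2]])
m=np.array(m); m=m[(m[:,2]>22)&(m[:,0]<50)];print(m.min(0),m.max(0),m.mean(0)); 
w=m[np.abs(m[:,1])<200]; print(np.polyfit(w[:,1],w[:,0],1))
```

```text
[[318.  199.    4.1  33.8  46.2]
 [320.  198.    9.3  32.8  48.3]
 [321.  197.   13.1  34.5  48.6]
 [318.  198.    4.   33.7  50.1]
 [319.  198.    6.1  32.3  50.4]
 [320.  197.    9.8  33.9  50.7]
 [321.  196.   12.8  34.1  52.7]
 [319.  197.    6.6  33.4  52.8]
 [318.  197.    4.2  34.2  53.3]
 [340.  222.   10.9 -62.1  53.6]
 [336.  223.    0.4 -61.1  54.9]
 [337.  223.    2.4 -62.3  55. ]
 [320.  196.    9.3  33.1  55.4]
 [336.  222.    1.7 -58.9  55.5]
 [321.  195.   13.   34.6  55.9]
 [319.  196.    6.2  32.7  57.3]
 [337.  222.    2.4 -62.1  58.4]
 [338.  223.    2.9 -65.7  58.4]
 [318.  196.    3.3  32.7  58.8]
 [320.  195.    9.2  33.1  59.1]
 [322.  194.   15.3  33.7  59.2]
 [339.  222.    6.1 -64.9  59.4]
 [319.  195.    6.8  33.9  59.6]
 [322.  193.   16.7  36.3  59.8]
 [336.  221.    1.1 -59.5  60.2]]
[ -24.9656389  -116.89861313   22.03277995] [24.52533403 91.76176902 50.61722762] [  0.95794169 -26.88981146  25.53252487]
[-0.17779268 -3.82286988]
```

Run:
```python
from fit import *
B=np.load('B.npy');c=np.load('pics/side2.npz')
pts=[]
for v in range(185,240):
    for u in range(305,362):
        p=P(c,u,v); pts.append([u,v,*tob(p,B).round(1),round(p[2],1),*c['pixels'][v,u]])
pts=np.array(pts);q=pts[(pts[:,4]>29)]
q=q[np.argsort(q[:,4])]
print(q[(q[:,3]<-20)][:14]);print(q[(q[:,3]>-5)][:14])
print(sensors.sense()['eef_pos'])
a=cv2.imread('pics/side2.png')[170:240,290:375];cv2.imwrite('pics/f2.png',cv2.resize(a,None,fx=8,fy=8,interpolation=cv2.INTER_NEAREST))
```

```text
[[351.  238.   20.2 -99.7  29.4 195.  150.   62. ]
 [357.  208.   84.3 -26.6  29.5 147.  144.  149. ]
 [359.  211.   83.  -37.9  30.  125.  123.  127. ]
 [361.  210.   89.2 -37.5  30.1 167.  165.  170. ]
 [358.  210.   82.4 -34.1  30.3 125.  118.  122. ]
 [359.  209.   86.4 -32.6  30.6 177.  173.  177. ]
 [356.  207.   83.2 -23.5  30.9 141.  139.  143. ]
 [360.  208.   90.2 -31.3  31.1 189.  184.  190. ]
 [361.  213.   83.1 -46.6  31.1 144.  141.  144. ]
 [360.  212.   82.8 -42.6  31.1 134.  134.  138. ]
 [357.  207.   85.1 -25.1  31.5 174.  170.  175. ]
 [361.  205.   97.6 -24.5  31.9 189.  187.  192. ]
 [359.  208.   87.4 -30.7  31.9 191.  188.  194. ]
 [361.  211.   86.3 -41.7  32.1 175.  173.  178. ]]
[[351.  201.   83.6   0.9  29.8 143.  141.  146. ]
 [343.  190.   85.6  44.   30.8 180.  177.  182. ]
 [345.  186.   98.3  54.4  30.8 199.  195.  201. ]
 [351.  199.   86.8   6.1  30.9 185.  183.  186. ]
 [352.  199.   89.1   4.9  30.9 199.  198.  200. ]
 [357.  198.  102.4   1.5  31.3 198.  193.  193. ]
 [348.  191.   95.1  34.2  31.3 199.  196.  200. ]
 [346.  195.   82.7  24.1  31.3 136.  137.  138. ]
 [342.  190.   83.   44.9  31.3 149.  149.  150. ]
 [347.  192.   90.8  32.2  31.4 207.  202.  209. ]
 [352.  194.   98.4  19.6  31.6 200.  194.  200. ]
 [343.  185.   95.   59.4  31.8 172.  168.  174. ]
 [350.  198.   85.9   9.7  31.8 182.  180.  184. ]
 [355.  197.   99.3   6.5  31.9 198.  194.  197. ]]
[545.52062137 -57.53380365   3.98252489]
```

View pics/f2.png

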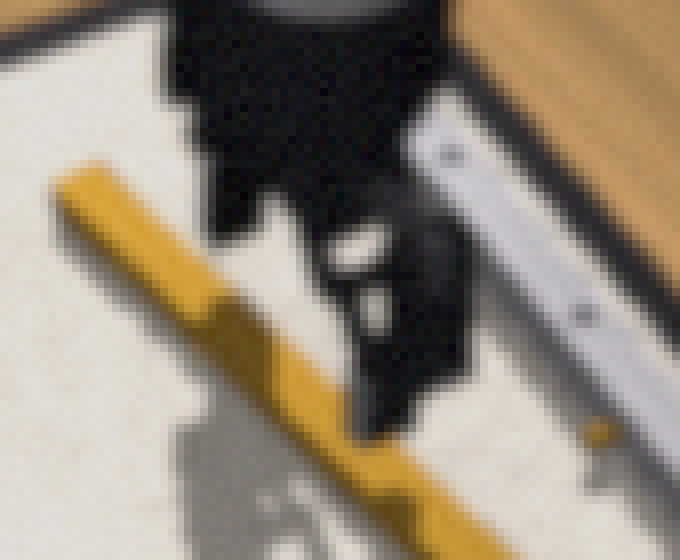

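Run:
```python
from fit import *
B=np.load('B.npy');c=np.load('pics/side2.npz')
for px in [(336,225.5),(341,222.5),(317,200.5),(335,222)]:
    for z in (17,27,37,47): print(px,z,tob(P(c,*px,z),B).round(1),end=' ')
    print()
for v in range(214,229): print(v,[int(P(c,u,v)[2]) for u in range(330,350)])
```

```text
(336, 225.5) 17 [ 13.8 -42.1] (336, 225.5) 27 [  9.2 -48.8] (336, 225.5) 37 [  4.7 -55.6] (336, 225.5) 47 [  0.1 -62.3] 
(341, 222.5) 17 [ 29.7 -39.7] (341, 222.5) 27 [ 24.9 -46.5] (341, 222.5) 37 [ 20.1 -53.3] (341, 222.5) 47 [ 15.4 -60. ] 
(317, 200.5) 17 [12.6 54.2] (317, 200.5) 27 [ 8.1 46.1] (317, 200.5) 37 [ 3.6 38. ] (317, 200.5) 47 [-1.  29.9] 
(335, 222) 17 [ 17.3 -31.3] (335, 222) 27 [ 12.7 -38.2] (335, 222) 37 [  8.1 -45.1] (335, 222) 47 [  3.5 -52. ] 
214 [10, 11, 15, 12, 87, 85, 89, 91, 101, 104, 108, 108, 105, 96, 97, 96, 96, 97, 98, 97]
215 [11, 11, 9, 11, 85, 86, 87, 89, 97, 101, 106, 105, 106, 96, 97, 97, 96, 94, 97, 96]
216 [23, 10, 11, 9, 74, 81, 86, 83, 92, 97, 102, 100, 101, 96, 95, 95, 94, 94, 94, 92]
217 [25, 27, 10, 10, 74, 75, 72, 76, 91, 96, 99, 98, 97, 94, 94, 91, 92, 91, 90, 11]
218 [25, 25, 25, 11, 69, 70, 68, 74, 90, 92, 717, 96, 95, 94, 92, 92, 89, 11, 12, 9]
219 [24, 27, 24, 24, 65, 66, 66, 69, 72, 89, 93, 93, 91, 89, 86, 12, 8, 10, 10, 11]
220 [25, 23, 24, 24, 60, 63, 63, 66, 69, 86, 89, 89, 62, 11, 11, 12, 11, 12, 12, 10]
221 [25, 25, 25, 55, 58, 60, 60, 62, 66, 63, 61, 60, 58, 11, 11, 11, 13, 9, 10, 9]
222 [24, 24, 26, 50, 54, 56, 55, 58, 61, 59, 53, 56, 54, 13, 13, 13, 10, 12, 12, 13]
223 [27, 23, 27, 48, 50, 51, 54, 55, 58, 55, 52, 51, 52, 9, 11, 13, 12, 11, 12, 12]
224 [26, 23, 24, 27, 47, 49, 47, 53, 54, 53, 48, 10, 13, 10, 11, 12, 9, 13, 13, 10]
225 [25, 26, 25, 25, 45, 44, 42, 50, 46, 25, 11, 14, 11, 10, 12, 13, 9, 10, 13, 10]
226 [21, 24, 26, 26, 25, 25, 25, 24, 23, 27, 26, 11, 10, 10, 13, 11, 9, 11, 11, 10]
227 [18, 21, 25, 23, 26, 26, 27, 25, 24, 23, 27, 24, 23, 12, 11, 8, 13, 9, 9, 11]
228 [17, 18, 21, 25, 25, 24, 25, 22, 25, 26, 24, 24, 26, 24, 10, 11, 10, 9, 10, 12]
```

Depth shows the open tips at z≈42 with the TCP at 4, which is higher than I assumed. I'll raise, retreat behind the bar, partly shut the fingers and measure again.

Call:
play_rows([
  [0,0,0.5,0,0,0,1],
  [0,0,0.5,0,0,0,1],
  [-0.6,-0.012,0,0,0,0,0.3],
  [-0.8,-0.016,0,0,0,0,-0.4],
  [-0.2,-0.004,0,0,0,0,-0.4],
  [0,0,0,0,0,0,-0.4],
  [0,0,0,0,0,0,-0.4],
  [0,0,0,0,0,0,-0.4],
])

```text
time_s: 5.92
eef_pos: [482.4, -59.1, 44.2]
ee_rot: [0.001, -0.01, 1.0, -0.0]
force: [-0.7, 0.3, 0.5]
grip_width: 0.298
```

```bash
cat > tips.py <<'E'
from fit import *
import sys
B=np.load('B.npy');c=snap('side',sys.argv[1]);s=sensors.sense();T=tob(s['eef_pos'],B)
v,u=np.mgrid[100:320,220:430];v=v.ravel();u=u.ravel()
A=np.array([[*tob(p:=P(c,a,b),B),p[2],a,b] for a,b in zip(u,v)])
dk=c['pixels'][v,u].max(1)<75
for nm,sg in(('left',1),('right',-1)):
    k=dk&(abs(A[:,0]-T[0])<22)&(sg*(A[:,1]-T[1])>0)&(abs(A[:,1]-T[1])<70)&(A[:,2]>s['eef_pos'][2]-15)&(A[:,2]>19)
    q=A[k];q=q[np.argsort(q[:,2])][:60]
    print(nm,'z',q[[0,5,20],2].round(1),'x',np.percentile(q[:,0],[5,95]).round(1),'y',np.percentile(q[:,1],[5,95]).round(1), 'px',q[0,3:])
E
python3 tips.py s3; python3 st.py
```

```text
left z [67.7 74.9 90.1] x [-66.9 -55.4] y [ 3.3 25.8] px [303. 209.]
right z [77.7 81.6 89.3] x [-67.4 -51. ] y [-52.7 -26.6] px [306. 217.]
t 5.97 pos [482.28 -58.99  44.05] board [-55.82  -7.39] yaw-board -0.02 F [-0.06 -0.03 -0.11] T [-0.02 -0.    0.01] w 0.299 tilt [ 0.0009 -0.0003]
```

Call:
play_rows([
  [0,0,-0.5,0,0,0,-0.4],
  [0,0,-0.4,0,0,0,-0.4],
  [0,0,-0.1,0,0,0,-0.4],
  [0,0,0,0,0,0,-0.4],
])

```text
time_s: 6.3
eef_pos: [481.1, -58.6, 3.1]
ee_rot: [-0.001, -0.01, 1.0, 0.0]
force: [0.3, 0.0, 0.1]
grip_width: 0.299
```

```bash
python3 tips.py s4; python3 st.py
python3 - <<'E'
import cv2
a=cv2.imread('pics/s4.png')[165:245,265:365];cv2.imwrite('pics/s4c.png',cv2.resize(a,None,fx=7,fy=7,interpolation=cv2.INTER_NEAREST))
E
```

```text
left z [32.2 35.4 50.9] x [-68.  -56.5] y [ 3.1 29.9] px [299. 220.]
right z [33.9 40.5 52.7] x [-68.5 -55.9] y [-48.9 -26.6] px [306. 229.]
t 6.35 pos [481.57 -58.81   3.96] board [-56.53  -7.19] yaw-board -0.02 F [0.9  0.09 0.93] T [-0.08 -0.05  0.01] w 0.3 tilt [-0.0004  0.0002]
```

View pics/s4c.png

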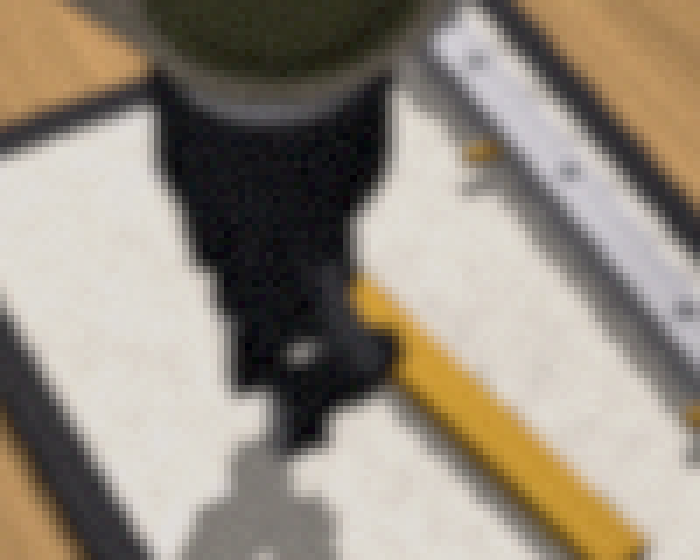

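Side crop: the fingertips at (300,445) are clear of the board by about 20 mm, behind the bar. I'll lower about 14 mm more, checking force and depth.

Call:
play_rows([
  [0,0,-0.1,0,0,0,-0.4],
  [0,0,-0.1,0,0,0,-0.4],
  [0,0,-0.05,0,0,0,-0.4],
  [0,0,0,0,0,0,-0.4],
  [0,0,0,0,0,0,-0.4],
])

```text
time_s: 6.77
eef_pos: [481.3, -58.8, -5.9]
ee_rot: [0.0, -0.01, 1.0, -0.0]
force: [-0.6, -0.2, 0.5]
grip_width: 0.303
```

```bash
cat >> tips.py <<'E'
k=dk&(abs(A[:,0]-T[0])<45)&(abs(A[:,1]-T[1])<70)
for z in range(25,110,10):
    q=A[k&(abs(A[:,2]-z)<5)]
    if len(q)>3: print(z,'x-T',np.percentile(q[:,0]-T[0],[3,97]).round(0),'y-T',np.percentile(q[:,1]-T[1],[3,97]).round(0))
E
python3 tips.py s5; python3 st.py
```

```text
left z [20.7 27.5 41.8] x [-69.3 -56.8] y [ 2.4 29.5] px [302. 222.]
right z [21.  29.7 41.3] x [-68.5 -57.3] y [-49.7 -25.4] px [306. 232.]
25 x-T [-9.  0.] y-T [-25.  12.]
35 x-T [-9.  1.] y-T [-28.  12.]
45 x-T [-10.  -2.] y-T [-27.  12.]
55 x-T [-10.  -4.] y-T [-27.  15.]
65 x-T [-12.  -1.] y-T [-46.  14.]
75 x-T [-12.   0.] y-T [-48.  39.]
85 x-T [-16.   6.] y-T [-56.  22.]
95 x-T [-16.   4.] y-T [-59.  16.]
105 x-T [-16.   6.] y-T [-66.  14.]
t 6.82 pos [481.31 -58.81  -5.83] board [-56.78  -7.19] yaw-board -0.03 F [-0.24 -0.29  0.06] T [ 0.02  0.02 -0.02] w 0.302 tilt [ 0.0003 -0.0001]
```

Call:
play_rows([
  [0,0,-0.06,0,0,0,-0.4],
  [0,0,-0.06,0,0,0,-0.4],
  [0,0,0,0,0,0,-0.4],
  [0,0,0,0,0,0,-0.4],
])

```text
time_s: 7.15
eef_pos: [481.1, -58.8, -10.9]
ee_rot: [-0.0, -0.01, 1.0, 0.0]
force: [0.2, -0.2, -0.9]
grip_width: 0.302
```

```bash
python3 st.py; sed -i 's/A\[:,2\]>19/A[:,2]>15.5/' tips.py;python3 tips.py s6|head -2
```

```text
t 7.15 pos [481.1  -58.77 -10.94] board [-57.    -7.14] yaw-board -0.03 F [ 0.19 -0.24 -0.87] T [-0.05  0.    0.04] w 0.302 tilt [-0.0003  0.0001]
left z [17.4 19.6 34.1] x [-69.4 -57.1] y [ 2.7 30.6] px [303. 223.]
right z [17.  24.3 34. ] x [-68.  -55.4] y [-49.1 -23.9] px [306. 233.]
```

Call:
play_rows([
  [0.06,0.001,0,0,0,0,-0.4],
  [0.06,0.001,0,0,0,0,-0.4],
  [0.06,0.001,0,0,0,0,-0.4],
  [0.06,0.001,0,0,0,0,-0.4],
  [0.06,0.001,0,0,0,0,-0.4],
  [0.06,0.001,0,0,0,0,-0.4],
  [0.06,0.001,0,0,0,0,-0.4],
  [0.06,0.001,0,0,0,0,-0.4],
])

```text
time_s: 7.87
eef_pos: [500.7, -58.4, -10.8]
ee_rot: [0.0, -0.01, 1.0, -0.0]
force: [0.1, 0.9, 0.5]
grip_width: 0.3
```

Call:
play_rows([
  [0.06,0.001,0,0,0,0,-0.4],
  [0.06,0.001,0,0,0,0,-0.4],
  [0.06,0.001,0,0,0,0,-0.4],
  [0.06,0.001,0,0,0,0,-0.4],
  [0.06,0.001,0,0,0,0,-0.4],
  [0.06,0.001,0,0,0,0,-0.4],
  [0.06,0.001,0,0,0,0,-0.4],
  [0.06,0.001,0,0,0,0,-0.4],
])

```text
time_s: 8.53
eef_pos: [519.6, -58.1, -10.9]
ee_rot: [-0.0, -0.01, 1.0, 0.0]
force: [-0.3, -0.4, -0.1]
grip_width: 0.305
```

Call:
play_rows([
  [0.06,0.001,0,0,0,0,-0.4],
  [0.06,0.001,0,0,0,0,-0.4],
  [0.06,0.001,0,0,0,0,-0.4],
  [0.06,0.001,0,0,0,0,-0.4],
  [0.06,0.001,0,0,0,0,-0.4],
  [0.06,0.001,0,0,0,0,-0.4],
  [0.06,0.001,0,0,0,0,-0.4],
  [0.06,0.001,0,0,0,0,-0.4],
])

```text
time_s: 9.2
eef_pos: [539.0, -57.8, -10.8]
ee_rot: [-0.0, -0.01, 1.0, 0.0]
force: [-0.9, 0.4, 0.9]
grip_width: 0.302
```

```bash
cat > bar.py <<'E'
from fit import *
import sys
B=np.load('B.npy');c=snap('side',sys.argv[1])
v,u=np.mgrid[130:310,230:440];v=v.ravel();u=u.ravel();px=c['pixels'][v,u].astype(int)
k=(px[:,0]-px[:,2]>55)&(px[:,2]<90)
A=np.array([[*tob(p:=P(c,a,b),B),p[2]] for a,b in zip(u[k],v[k])])
A=A[(A[:,2]>21)&(A[:,2]<32)&(abs(A[:,1])<150)&(A[:,0]>-60)&(A[:,0]<90)]
f=np.polyfit(A[:,1],A[:,0],1);ok=abs(np.polyval(f,A[:,1])-A[:,0])<14;A=A[ok];f=np.polyfit(A[:,1],A[:,0],1)
print('n',len(A),'y',np.percentile(A[:,1],[.5,99.5]).round(1),'angle',round(-np.degrees(np.arctan(f[0])),2),'centreline x at y=-9',round(np.polyval(f,-9),1), 'front',np.percentile(A[:,0],97).round(1),'z',A[:,2].mean().round(1))
E
python3 st.py; python3 bar.py s7
```

```text
t 9.2 pos [539.03 -57.82 -10.84] board [ 0.94 -7.43] yaw-board -0.03 F [-0.95  0.37  0.87] T [-0.02  0.21  0.03] w 0.302 tilt [-0.0001  0.    ]
n 258 y [-118.9   95.2] angle 5.87 centreline x at y=-9 20.2 front 37.0 z 25.1
```

Call:
play_rows([
  [0.05,0.001,0,0,0,0,-0.4],
  [0.05,0.001,0,0,0,0,-0.4],
  [0.05,0.001,0,0,0,0,-0.4],
  [0.05,0.001,0,0,0,0,-0.4],
  [0.05,0.001,0,0,0,0,-0.4],
  [0.05,0.001,0,0,0,0,-0.4],
  [0.05,0.001,0,0,0,0,-0.4],
  [0.05,0.001,0,0,0,0,-0.4],
])

```text
time_s: 9.92
eef_pos: [555.0, -57.5, -10.8]
ee_rot: [0.0, -0.01, 1.0, -0.0]
force: [-1.3, 0.6, 1.4]
grip_width: 0.3
```

Call:
play_rows([
  [0.03,0.001,0,0,0,0,-0.4],
  [0.03,0.001,0,0,0,0,-0.4],
  [0.03,0.001,0,0,0,0,-0.4],
  [0.03,0.001,0,0,0,0,-0.4],
  [0.03,0.001,0,0,0,0,-0.4],
  [0.03,0.001,0,0,0,0,-0.4],
  [0.03,0.001,0,0,0,0,-0.4],
  [0.03,0.001,0,0,0,0,-0.4],
])

```text
time_s: 10.58
eef_pos: [564.5, -57.2, -10.8]
ee_rot: [-0.0, -0.01, 1.0, 0.0]
force: [-2.1, -0.7, 0.6]
grip_width: 0.298
```

Call:
play_rows([
  [0.03,0,0,0,0,0,-0.4],
  [0.03,0.001,0,0,0,0,-0.4],
  [0.03,0.001,0,0,0,0,-0.4],
  [0.03,0.001,0,0,0,0,-0.4],
])

```text
time_s: 10.92
eef_pos: [569.3, -57.1, -10.8]
ee_rot: [-0.0, -0.01, 1.0, 0.0]
force: [-1.3, 0.3, -0.8]
grip_width: 0.299
```

```bash
python3 st.py; python3 bar.py s8
```

```text
t 10.92 pos [569.32 -57.06 -10.81] board [31.24 -7.31] yaw-board -0.03 F [-1.28  0.26 -0.75] T [-0.03  0.15 -0.02] w 0.299 tilt [-0.  0.]
n 237 y [-120.6   93.8] angle 1.02 centreline x at y=-9 49.2 front 59.1 z 25.3
```

Call:
play_rows([
  [0.025,0.0005,0,0,0,0,-0.4],
  [0.025,0.0005,0,0,0,0,-0.4],
  [0.025,0.0005,0,0,0,0,-0.4],
  [0.025,0.0005,0,0,0,0,-0.4],
  [0.025,0.0005,0,0,0,0,-0.4],
  [0.025,0.0005,0,0,0,0,-0.4],
  [0.025,0.0005,0,0,0,0,-0.4],
  [0.025,0.0005,0,0,0,0,-0.4],
])

```text
time_s: 11.63
eef_pos: [576.5, -56.8, -11.0]
ee_rot: [-0.001, -0.011, 1.0, 0.0]
force: [-5.3, 1.1, 2.6]
grip_width: 0.301
```

Call:
play_rows([
  [0.025,0.0005,0,0,0,0,-0.4],
  [0.025,0.0005,0,0,0,0,-0.4],
  [0.025,0.0005,0,0,0,0,-0.4],
  [0.025,0.0005,0,0,0,0,-0.4],
  [0.02,0.0005,0,0,0,0,-0.4],
  [0.02,0.0005,0,0,0,0,-0.4],
])

```text
time_s: 12.13
eef_pos: [582.0, -56.4, -11.0]
ee_rot: [-0.001, -0.011, 1.0, 0.0]
force: [-6.2, 0.4, 2.4]
grip_width: 0.3
```

```bash
python3 st.py; python3 bar.py s9
```

```text
t 12.13 pos [581.98 -56.44 -11.02] board [43.91 -6.96] yaw-board -0.02 F [-6.25  0.37  2.41] T [0.14 0.93 0.04] w 0.3 tilt [-0.0024  0.0007]
n 280 y [-119.5   95.2] angle 1.25 centreline x at y=-9 63.3 front 74.9 z 25.2
```

Call:
play_rows([
  [0.015,0.0003,0,0,0,0,-0.4],
  [0.015,0.0003,0,0,0,0,-0.4],
  [0.015,0.0003,0,0,0,0,-0.4],
  [0.015,0.0003,0,0,0,0,-0.4],
  [0.015,0.0003,0,0,0,0,-0.4],
  [0.015,0.0003,0,0,0,0,-0.4],
])

```text
time_s: 12.68
eef_pos: [585.5, -56.4, -11.0]
ee_rot: [-0.001, -0.011, 1.0, 0.0]
force: [-6.3, 1.7, 1.7]
grip_width: 0.3
```

Call:
play_rows([
  [0.015,0.0003,0,0,0,0,-0.4],
  [0.01,0.0003,0,0,0,0,-0.4],
])

```text
time_s: 12.85
eef_pos: [586.6, -56.4, -11.0]
ee_rot: [-0.001, -0.011, 1.0, 0.0]
force: [-5.5, 0.7, 1.4]
grip_width: 0.304
```

```bash
python3 st.py; python3 bar.py s10
```

```text
t 12.85 pos [586.57 -56.37 -11.04] board [48.5  -6.98] yaw-board -0.02 F [-5.47  0.67  1.38] T [0.15 0.93 0.05] w 0.304 tilt [-0.0024  0.0006]
n 278 y [-120.    97.6] angle 1.18 centreline x at y=-9 67.9 front 79.8 z 25.1
```

Close now, so 0.4 mm steps.

Call:
play_rows([
  [0.01,0,0,0,0,0,-0.4],
  [0.01,0,0,0,0,0,-0.4],
])

```text
time_s: 13.07
eef_pos: [587.3, -56.3, -11.1]
ee_rot: [-0.001, -0.011, 1.0, 0.0]
force: [-5.9, 0.9, 2.2]
grip_width: 0.301
```

Call:
play_rows([
  [0.01,0,0,0,0,0,-0.4],
  [0.01,0,0,0,0,0,-0.4],
])

```text
time_s: 13.23
eef_pos: [588.2, -56.3, -11.1]
ee_rot: [-0.001, -0.01, 1.0, 0.0]
force: [-6.7, 0.5, 2.8]
grip_width: 0.301
```

Call:
play_rows([
  [0.01,0,0,0,0,0,-0.4],
])

```text
time_s: 13.32
eef_pos: [588.6, -56.3, -11.0]
ee_rot: [-0.001, -0.01, 1.0, 0.0]
force: [-5.8, 0.9, 2.4]
grip_width: 0.3
```

Call:
play_rows([
  [0.01,0,0,0,0,0,-0.4],
])

```text
time_s: 13.4
eef_pos: [588.9, -56.3, -11.1]
ee_rot: [-0.001, -0.01, 1.0, 0.0]
force: [-5.4, 0.6, 3.1]
grip_width: 0.3
```

Call:
play_rows([
  [0.01,0,0,0,0,0,-0.4],
  [0.01,0,0,0,0,0,-0.4],
])

```text
time_s: 13.57
eef_pos: [589.1, -56.3, -11.1]
ee_rot: [-0.002, -0.011, 1.0, 0.0]
force: [-10.9, 0.3, 4.5]
grip_width: 0.298
```

Call:
play_rows([
  [0.01,0,0,0,0,0,-0.4],
  [0.01,0,0,0,0,0,-0.4],
])

```text
time_s: 13.73
eef_pos: [589.1, -56.3, -11.3]
ee_rot: [-0.003, -0.011, 1.0, 0.001]
force: [-14.1, -0.9, 6.7]
grip_width: 0.3
```

Call:
play_rows([
  [0.01,0,0,0,0,0,-0.4],
  [0,0,0,0,0,0,-0.4],
])

```text
time_s: 13.9
eef_pos: [589.1, -56.3, -11.3]
ee_rot: [-0.004, -0.011, 1.0, 0.001]
force: [-15.0, -0.1, 8.0]
grip_width: 0.305
```

Call:
play_rows([
  [-0.004,0,0,0,0,0,-0.4],
  [0,0,0,0,0,0,-0.4],
  [0,0,0,0,0,0,-0.4],
  [0,0,0,0,0,0,-0.4],
  [0,0,0,0,0,0,-0.4],
  [0,0,0,0,0,0,-0.4],
  [0,0,0,0,0,0,-0.4],
  [0,0,0,0,0,0,-0.4],
])

```text
time_s: 14.57
eef_pos: [589.1, -56.3, -11.3]
ee_rot: [-0.003, -0.011, 1.0, 0.001]
force: [-14.4, -0.6, 6.4]
grip_width: 0.303
```

```bash
python3 st.py; python3 bar.py s11
python3 - <<'E'
import cv2
a=cv2.imread('pics/s11.png')[150:270,290:410];cv2.imwrite('pics/s11c.png',cv2.resize(a,None,fx=5,fy=5,interpolation=cv2.INTER_CUBIC))
E
```

```text
t 14.57 pos [589.06 -56.29 -11.34] board [50.99 -6.96] yaw-board -0.01 F [-14.42  -0.65   6.39] T [-0.14  2.31  0.01] w 0.303 tilt [-0.0068  0.0011]
n 259 y [-120.1   96.1] angle 1.41 centreline x at y=-9 69.7 front 81.1 z 25.4
```

View pics/s11c.png

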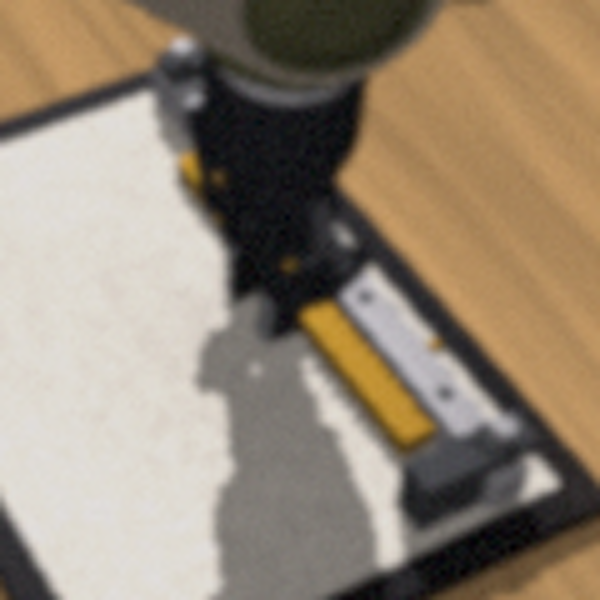

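The crop shows the bar's right end flush on the rail, ending near (415,440). It's short of the stop, and the right pin now shows through behind the rail at (435,343). The force rose sharply with no further motion, which means it's seated. I'll release and look from above.

Call:
play_rows([
  [-0.03,0,0,0,0,0,-0.4],
  [-0.1,-0.002,0,0,0,0,-0.4],
  [-0.4,-0.008,0,0,0,0,-0.4],
  [-0.4,-0.008,0,0,0,0,-0.4],
  [0,0,0.8,0,0,0,-1],
  [0,0.3,0.9,0,0,0,-1],
  [-0.5,0.8,0,0,0,0,-1],
  [-0.5,0.8,0,0,0,0,-1],
])

```text
time_s: 15.28
eef_pos: [515.8, 18.5, 59.2]
ee_rot: [0.003, -0.009, 1.0, -0.001]
force: [0.3, 1.2, -0.3]
grip_width: 0.001
```

Call:
play_rows([
  [-0.5,0.8,0,0,0,0,-1],
  [-0.5,0.8,0,0,0,0,-1],
  [-0.5,0.8,0,0,0,0,-1],
  [0,0,0,0,0,0,-1],
])

```text
time_s: 15.62
eef_pos: [451.3, 118.7, 57.3]
ee_rot: [-0.0, -0.012, 1.0, 0.001]
force: [-0.5, -2.1, 0.1]
grip_width: -0.002
```

```bash
python3 st.py; python3 bar.py s12
python3 - <<'E'
from h import *
c=snap('top','t12')
a=c['pixels'][130:200,250:415,::-1];cv2.imwrite('pics/t12c.png',cv2.resize(a,None,fx=4.8,fy=4.8,interpolation=cv2.INTER_CUBIC))
E
```

```text
t 15.62 pos [451.26 118.7   57.28] board [-83.05 170.92] yaw-board 0.21 F [-0.47 -2.07  0.13] T [-0.03 -0.06 -0.01] w -0.002 tilt [-0.0009  0.0011]
n 524 y [-119.9   98.1] angle -0.13 centreline x at y=-9 71.3 front 81.1 z 25.2
```

View pics/t12c.png

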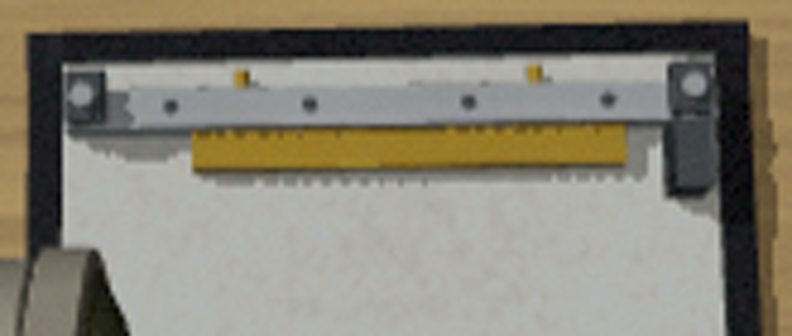

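The top crop shows the bar flush from (193,130) to (626,125), both pins out behind the rail at (242,78) and (535,73), and the stop nose's left side at x≈668. Next I'll bring the shut fingers to the bar's left end.

Call:
play_rows([
  [0.62,-0.16,0,0,0,-0.035,-1],
  [0.62,-0.16,0,0,0,0,-1],
  [0.62,-0.16,0,0,0,0,-1],
  [0.62,-0.16,0,0,0,0,-1],
  [0.62,-0.16,0,0,0,0,-1],
  [0.62,-0.15,0,0,0,0,-1],
  [0,0,0,0,0,0,-1],
  [0,0,0,0,0,0,-1],
])

```text
time_s: 16.38
eef_pos: [604.3, 75.0, 56.7]
ee_rot: [0.0, -0.008, 1.0, -0.0]
force: [-0.3, 0.6, -0.3]
grip_width: -0.001
```

```bash
python3 st.py; python3 tips.py s13; python3 bar.py s13b
```

```text
t 16.38 pos [604.28  75.01  56.68] board [ 69.   123.99] yaw-board -0.36 F [-0.28  0.64 -0.33] T [0.01 0.03 0.03] w -0.001 tilt [ 0.0006 -0.0001]
left z [ 43.   46.8 134.8] x [52.9 85.5] y [125.9 163. ] px [326. 164.]
right z [79.2 87.2 93.3] x [58.3 74.2] y [108.1 117.9] px [325. 162.]
35 x-T [15. 37.] y-T [17. 29.]
45 x-T [16. 41.] y-T [17. 26.]
85 x-T [-7.  5.] y-T [-15.  -9.]
95 x-T [-10.   7.] y-T [-16.  -6.]
105 x-T [-10.   4.] y-T [-17.  -5.]
n 524 y [-119.5   97.2] angle 0.01 centreline x at y=-9 71.4 front 81.0 z 25.2
```

Call:
play_rows([
  [-0.1,0.1,0,0,0,0.06,-1],
  [0,0,-0.5,0,0,0,-1],
  [0,0,-0.5,0,0,0,-1],
  [0,0,-0.2,0,0,0,-1],
  [0,0,-0.1,0,0,0,-1],
  [0,0,0,0,0,0,-1],
  [0,0,0,0,0,0,-1],
])

```text
time_s: 17.07
eef_pos: [599.6, 80.6, 6.1]
ee_rot: [0.001, -0.012, 1.0, -0.0]
force: [-0.6, -0.4, 0.0]
grip_width: -0.003
```

```bash
python3 st.py; python3 tips.py s14
```

```text
t 17.07 pos [599.59  80.65   6.09] board [ 64.43 129.72] yaw-board 0.13 F [-0.62 -0.42  0.03] T [ 0.   -0.02  0.03] w -0.003 tilt [ 0.0012 -0.0001]
left z [53.4 73.1 92.2] x [48.  56.2] y [131.3 171.7] px [317. 168.]
right z [37.8 40.6 48.7] x [52.8 69.8] y [112.4 127.4] px [324. 174.]
45 x-T [-10.   6.] y-T [-17.  -2.]
55 x-T [-11.   5.] y-T [-18.   2.]
65 x-T [-11.  -5.] y-T [-16.   0.]
75 x-T [-13.   7.] y-T [-32.   5.]
85 x-T [-12.   3.] y-T [-38.  25.]
95 x-T [-17.   8.] y-T [-49.  35.]
105 x-T [-17.   5.] y-T [-56.  44.]
```

Call:
play_rows([
  [0,0,-0.1,0,0,0,-1],
  [0,0,-0.1,0,0,0,-1],
  [0,0,-0.05,0,0,0,-1],
  [0,0,-0.05,0,0,0,-1],
  [0,0,0,0,0,0,-1],
  [0,0,0,0,0,0,-1],
])

```text
time_s: 17.62
eef_pos: [599.2, 80.6, -6.9]
ee_rot: [-0.0, -0.012, 1.0, 0.0]
force: [0.2, 0.0, -0.0]
grip_width: 0.0
```

```bash
python3 st.py; python3 tips.py s15|head -2;python3 - <<'E'
import cv2
a=cv2.imread('pics/s15.png')[140:260,290:410];cv2.imwrite('pics/s15c.png',cv2.resize(a,None,fx=5,fy=5,interpolation=cv2.INTER_CUBIC))
E
```

```text
t 17.62 pos [599.21  80.59  -6.91] board [ 64.05 129.67] yaw-board 0.12 F [ 0.18  0.   -0.04] T [ 0.03 -0.    0.04] w 0.0 tilt [-0.0002  0.    ]
left z [54.  67.7 83.7] x [47.7 56. ] y [131.1 174.3] px [317. 168.]
right z [23.2 28.5 35.9] x [53.  70.4] y [113.  127.5] px [320. 178.]
```

View pics/s15c.png

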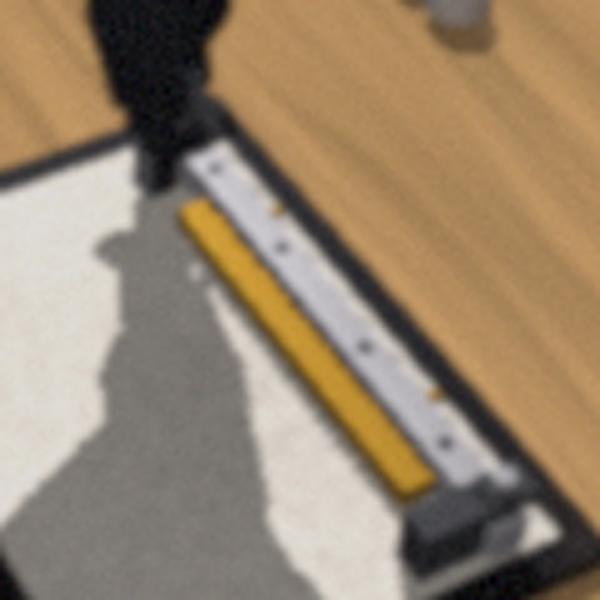

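The side crop shows the shut fingertips at (158,188) just beyond the bar's left end at (195,205), clear of the rail and spare. I'll go 2 mm lower and push along the rail.

Call:
play_rows([
  [0.05,0,-0.05,0,0,-0.02,-1],
  [0.001,-0.06,0,0,0,0,-1],
  [0.001,-0.06,0,0,0,0,-1],
  [0.001,-0.06,0,0,0,0,-1],
  [0.001,-0.06,0,0,0,0,-1],
  [0.001,-0.04,0,0,0,0,-1],
  [0.001,-0.04,0,0,0,0,-1],
  [0.001,-0.04,0,0,0,0,-1],
])

```text
time_s: 18.33
eef_pos: [601.5, 66.1, -8.8]
ee_rot: [-0.0, -0.011, 1.0, 0.0]
force: [-0.4, 0.8, -0.4]
grip_width: -0.0
```

Call:
play_rows([
  [0.001,-0.04,0,0,0,0,-1],
  [0.001,-0.04,0,0,0,0,-1],
  [0.001,-0.04,0,0,0,0,-1],
  [0.001,-0.04,0,0,0,0,-1],
  [0,0,0,0,0,0,-1],
])

```text
time_s: 18.75
eef_pos: [601.7, 59.5, -8.8]
ee_rot: [0.0, -0.011, 1.0, -0.0]
force: [-0.6, -0.2, 0.5]
grip_width: 0.001
```

```bash
python3 st.py; python3 bar.py s16
```

```text
t 18.75 pos [601.7   59.47  -8.79] board [ 66.09 108.51] yaw-board -0.01 F [-0.6  -0.21  0.48] T [ 0.04 -0.02 -0.01] w 0.001 tilt [ 0.     -0.0001]
n 530 y [-126.6   90.6] angle -0.13 centreline x at y=-9 71.4 front 80.9 z 25.2
```

Call:
play_rows([
  [0.001,-0.025,0,0,0,0,-1],
  [0.001,-0.025,0,0,0,0,-1],
  [0,-0.025,0,0,0,0,-1],
  [0.001,-0.025,0,0,0,0,-1],
  [0,-0.025,0,0,0,0,-1],
  [0.001,-0.025,0,0,0,0,-1],
])

```text
time_s: 19.3
eef_pos: [601.8, 53.7, -8.8]
ee_rot: [-0.0, -0.011, 1.0, 0.0]
force: [-0.1, 1.3, 0.9]
grip_width: -0.006
```

Call:
play_rows([
  [0,-0.01,0,0,0,0,-1],
  [0,-0.01,0,0,0,0,-1],
  [0,-0.01,0,0,0,0,-1],
])

```text
time_s: 19.55
eef_pos: [601.9, 52.6, -8.8]
ee_rot: [0.0, -0.011, 1.0, 0.0]
force: [-0.9, 1.5, 0.7]
grip_width: 0.002
```

Call:
play_rows([
  [0,-0.01,0,0,0,0,-1],
  [0,-0.01,0,0,0,0,-1],
  [0,-0.01,0,0,0,0,-1],
])

```text
time_s: 19.8
eef_pos: [601.8, 51.4, -8.8]
ee_rot: [-0.0, -0.011, 1.0, 0.0]
force: [0.3, 1.1, -0.6]
grip_width: 0.003
```

```bash
python3 st.py; python3 bar.py s17
```

```text
t 19.8 pos [601.83  51.38  -8.83] board [ 66.05 100.41] yaw-board -0.0 F [ 0.3   1.07 -0.61] T [ 0.17 -0.01  0.  ] w 0.003 tilt [-0.0001  0.    ]
n 524 y [-127.4   84.8] angle 0.02 centreline x at y=-9 71.2 front 81.0 z 25.3
```

Call:
play_rows([
  [0,-0.01,0,0,0,0,-1],
  [0,-0.01,0,0,0,0,-1],
])

```text
time_s: 20.02
eef_pos: [601.8, 50.6, -8.8]
ee_rot: [0.0, -0.011, 1.0, -0.0]
force: [-0.6, 1.6, 0.7]
grip_width: 0.001
```

Call:
play_rows([
  [0,-0.01,0,0,0,0,-1],
  [0,-0.01,0,0,0,0,-1],
])

```text
time_s: 20.18
eef_pos: [601.9, 49.7, -8.8]
ee_rot: [0.0, -0.011, 1.0, -0.0]
force: [-0.1, 1.6, 0.7]
grip_width: -0.001
```

Call:
play_rows([
  [0,-0.01,0,0,0,0,-1],
  [0,-0.01,0,0,0,0,-1],
])

```text
time_s: 20.35
eef_pos: [601.8, 49.0, -8.8]
ee_rot: [-0.0, -0.011, 1.0, 0.0]
force: [0.3, 0.8, 1.3]
grip_width: -0.003
```

Call:
play_rows([
  [0,-0.01,0,0,0,0,-1],
  [0,-0.01,0,0,0,0,-1],
])

```text
time_s: 20.52
eef_pos: [601.8, 48.1, -8.8]
ee_rot: [-0.0, -0.011, 1.0, 0.0]
force: [0.2, 1.2, -0.1]
grip_width: -0.002
```

Call:
play_rows([
  [0,-0.01,0,0,0,0,-1],
  [0,-0.01,0,0,0,0,-1],
])

```text
time_s: 20.68
eef_pos: [601.9, 47.4, -8.8]
ee_rot: [0.0, -0.011, 1.0, -0.0]
force: [0.6, 2.3, -0.4]
grip_width: -0.002
```

Call:
play_rows([
  [0,-0.01,0,0,0,0,-1],
  [0,-0.01,0,0,0,0,-1],
])

```text
time_s: 20.85
eef_pos: [601.8, 46.6, -8.8]
ee_rot: [-0.0, -0.011, 1.0, 0.0]
force: [-0.8, 1.1, -0.3]
grip_width: 0.003
```

Call:
play_rows([
  [0,-0.01,0,0,0,0,-1],
  [0,-0.01,0,0,0,0,-1],
])

```text
time_s: 21.02
eef_pos: [601.8, 46.2, -8.8]
ee_rot: [0.0, -0.011, 1.0, 0.0]
force: [1.1, 5.2, 0.1]
grip_width: 0.001
```

```bash
python3 st.py; python3 bar.py s18
```

```text
t 21.02 pos [601.83  46.23  -8.8 ] board [65.94 95.26] yaw-board -0.01 F [1.08 5.23 0.11] T [ 0.96 -0.03  0.02] w 0.001 tilt [0.     0.0008]
n 505 y [-126.6   78.7] angle -0.05 centreline x at y=-9 71.4 front 81.0 z 25.3
```

The stop is met at about 5 N. I'll hold briefly, then back away.

Call:
play_rows([
  [0,0,0,0,0,0,-1],
  [0,0,0,0,0,0,-1],
  [0,0,0,0,0,0,-1],
  [0,0,0,0,0,0,-1],
  [0,0.03,0,0,0,0,-1],
  [-0.002,0.2,0,0,0,0,-1],
  [-0.01,0.5,0,0,0,0,-1],
  [0,0,0.7,0,0,0,-1],
])

```text
time_s: 21.73
eef_pos: [598.1, 77.5, 14.9]
ee_rot: [-0.005, -0.011, 1.0, 0.0]
force: [-0.0, 0.0, -1.7]
grip_width: 0.001
```

Call:
play_rows([
  [0,0,0.9,0,0,0,-1],
  [-0.6,0.6,0.3,0,0,0,-1],
  [-0.7,0.6,0,0,0,0,-1],
  [-0.7,0.6,0,0,0,0,-1],
  [-0.7,0.6,0,0,0,0,-1],
  [-0.7,0.6,0,0,0,0,-1],
  [0,0,0,0,0,0,-1],
])

```text
time_s: 22.32
eef_pos: [460.8, 198.1, 67.1]
ee_rot: [-0.001, -0.013, 1.0, -0.0]
force: [-0.7, 0.5, -0.2]
grip_width: 0.0
```

```bash
python3 st.py; python3 bar.py s19
python3 - <<'E'
from h import *
c=snap('top','t19')
a=c['pixels'][130:200,250:415,::-1];cv2.imwrite('pics/t19c.png',cv2.resize(a,None,fx=4.8,fy=4.8,interpolation=cv2.INTER_CUBIC))
E
```

```text
t 22.32 pos [460.78 198.14  67.14] board [-71.85 250.15] yaw-board 0.24 F [-0.7   0.45 -0.2 ] T [ 0.01 -0.03  0.04] w 0.0 tilt [-0.0027 -0.0002]
n 507 y [-127.7   78.4] angle -0.05 centreline x at y=-9 71.3 front 81.1 z 25.2
```

View pics/t19c.png

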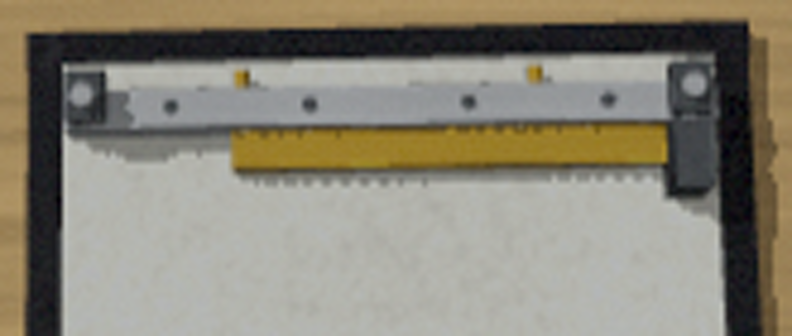

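The top crop shows the bar flush along the rail from (233,130) to (668,125), its right end meeting the stop at x≈668. The arm is clear, so I'm handing in.

```bash
python3 -c "
from rig import order
print(order.finish_job())"
```

```text
the job is handed in; nothing more can be done
None
```

The job is handed in: the brass bar lies flush along the rail with its end against the stop, and the arm is clear of it. The time at hand-in was about 22 s of the 72 s allowed; no verdict is reported.

- **Press:** I pushed the bar in with partly open fingers, which drove both pins back. I held it on the rail for about 0.7 s at 14–15 N at the tool. That is a bit over the 12 N asked but under the 20 N limit.
- **Slide:** I pushed the bar about 20 mm along the rail with shut fingers until it met the stop at about 5 N, held briefly, then backed off.
- **Last checks:** The bar is within 0.1° of the rail, its position against the rail is unchanged since the press, and no gap to the stop shows from above. Both pins are visible behind the rail.
- **Bystanders:** The arm stayed well clear of the loupe, jar, tray and screwdriver, but I did not measure them again at the end.
- **Disagreement:** The fingertips stood about 25 mm higher than the reported tool position implied. My first push passed over the bar without touching it, so I set the tip height from camera depth after that.

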